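# Spacer in behind the short tile

## Robot

A 6-joint arm with a two-finger parallel gripper is mounted at the origin on the work surface. World frame = base frame: x ahead of the robot, y to its left, z up, the work surface at z = 0. Lengths are in m, angles in rad, forces in N, time in s.
With the tool pointing down it reaches from about 0.35 to 0.975 m from the base axis. Payload 4.9 kg.
Tool frame: the origin (TCP) lies at the very end of the fingers, on their centre line; the grasp point (between the pads) lies 19 mm behind it; z points along the fingers, y is the line along which they close (so a half turn about z gives the same grasp; the last joint's range is limited). The gripper opens to 85 mm and grips with 20 to 120 N. Pads are 22 mm wide; open, the fingers measure 114 mm over their backs; the gripper's body (76 mm by 85 mm) begins 54 mm behind the grasp point. The pads swing forward as they close: fully open they stand 13 mm farther back than shut.
Start: joints at [1.066, 0.053, 1.613, -0, 1.476, -0.119], TCP at [0.235, 0.579, 0.231] pointing down, gripper open.
Joint ranges: [-3.01, 3.01], [-1.01, 2.22], [0.06, 2.58], [-1.02, 4.17], [0.09, 2.62], [-3.14, 3.14]. Speed limits (rad/s): [2.57, 2.57, 3.14, 3.14, 3.14, 3.14].

## Interface

Orientations are given as a rotation vector (axis times angle).
In Python, from station import ctrl, imaging gives the robot as it stands.
- The arm moves only by the tool play_rows, never from a script. Its argument "series" is a list of rows, each a list of 3 entries, a list of its own where there are three numbers: the opening, from 0 (shut) to 1 (fully open), then the shift along the tool's x, y, z each as a share of 0.05 m, from -1 to 1, then the turn, a rotation vector about the tool's x, y, z each as a share of 8 degrees, from -1 to 1. In form: [[grip, [dx, dy, dz], [ax, ay, az]], ...]. A call has 1 to 8 rows; each row shifts and turns the commanded pose from where the row before left it, along the tool's axes as they then stand; what a row does not reach is not made up. A row lasts 1/8 s, in which the tool goes at most 62.5 mm and 10.7 degrees, less where a joint would pass 70% of its speed; a pose out of reach is approached as far as the arm can. A call with a number of a shift or a turn outside -1 to 1 is refused whole. A call with a gripper value outside its range is refused whole. The fingers move at their own pace and stop on an object; "force" is the grip in N (left out, the last holds). Time passes only in rows, so rows that do not move let the fingers close. It gives the time, the measured TCP pose, the force, the opening and the grip force at its end, in the units of the state.
- ctrl.get_obs(): the state, without advancing time (a new reading comes with each control period).
- imaging.get_image(name): name is "scene" or "top"; returns a dict with "color" (400x640x3 uint8, blue, green, red), "fx", "fy", "cx", "cy" (pixels), "extrinsics" (4x4, takes a point from world to camera coordinates). Camera axes: x right, y down, z forward; pixel columns grow to the right and rows downward; lengths in m; the calibration is good to about 2 mm. A picture is of the moment at which its call begins. There is no depth.
- ctrl.finish_job(): hands the job in; it is judged then, once.
The state is a dict: "t": time; "q": joint angles; "dq": joint speeds; "effort": joint torques, N m; "tool_pos": TCP position; "tool_rot": TCP orientation; "contact_force": force on the tool from outside, world axes, zero at the start; "wrist_torque": the same for the moment, N m; "opening": finger opening in m; "grip_force": force on a finger pad.
Only numpy, scipy, OpenCV 4.12 (cv2) and the standard library are available. Lean on these libraries where they do the work, as an engineer would, in place of code of your own. Each camera call takes 0.05 s, during which the arm holds its last target. There are 200 camera calls.

## Task

Lift the press's red-knobbed lever right up so that the bar frees the tiles, then take the red-topped wooden spacer from its rack and lower it upright, well down into the one gap between a tile and the tray's near rim that is wide enough for it, at about the middle of that tile. With the spacer gently push this short tile square and flush against the far rim, leaving the two longer tiles and everything else where they are. Finish while holding: still gripping the spacer and keeping a light, steady push on the tile.

Things in the scene. Friction and masses are not known exactly. Their poses are not given: they have to be found in the camera images.
- press: Press with a wooden tray of three blue tiles side by side and an aluminium hold-down bar across them between two green heads; fixed, placed and turned anew each time. Base 270 x 430 mm. Origin: under the tray's middle, at table height; x points from near rim to far rim (roughly away from the robot), y along the row of tiles to the lever's end, z up. Tile bays' middles: y = -93.5, 0, +93.5 mm.
- near_rim (a point): Middle of the near rim's inner face, at the tray floor: x = -78, y = 0, z = 21 mm in the press frame, same axes. Rims are 12 mm thick, their tops at z = 34 mm; tile tops at z = 30 mm; side rims' inner faces at y = -143 and +143 mm. The gaps in question lie between this face and the tiles' near edges.
- far_rim (a point): Middle of the far rim's inner face, at the tray floor: x = +78, y = 0, z = 21 mm in the press frame, same axes. The hold-down bar lies at x = 32 to 58 mm, its top at z = 51 mm when down, 64 mm raised; green heads at x = 5 to 85 mm, |y| = 156 to 192 mm, 117 mm tall.
- lever_ball (a point): Centre of the red ball, 18 mm across, at the end of the press's lever, 72 mm from the pivot. Pinch it from above with the fingers closing along the press's y axis (the turning axis) and carry it round the arc; it can turn between the fingers.
- lever_pivot (a point): Point on the lever's level turning axis (along the press's y) abreast of the ball: x = 26, y = 198, z = 88 mm in the press frame. From it the lever points to the press's -x, 0.33 rad below level when the joint reads 0.
- lever (a joint): Lever angle, rad: 0 is down (bar pressed on the tiles), grows as the ball goes up, 1.2 is the upper stop (bar lifted about 13 mm). At value q the lever stands q - 0.33 rad above level. Friction keeps it where it is left; about 3 to 6 N at the ball moves it. Right up means over 1.0.
- short_tile_center (a point): Centre of the short tile, half-way up: 130 mm along x (near to far), 90 mm along y, 9 mm thick, about 0.24 kg, blue with a white dot. Axes nearly the press's. Flush with the far rim its centre is at x = +13 mm in the press frame; it starts 4 to 8 mm short of that, up to 0.02 rad askew, with a gap of 16 to 20 mm at its near edge. In any of the three bays.
- tile_a_center (a point): Centre of a full-length tile, 150 x 90 x 9 mm, alike but longer; its gap at the near rim is 1 to 5 mm, too narrow for the spacer. To be left where it is.
- tile_b_center (a point): Centre of the other full-length tile, same size; its gap at the near rim is 1 to 5 mm. To be left where it is.
- spacer_center (a point): Centre of the spacer, half-way up: upright slip of light wood with a red top, 11 mm thick along x, 44 mm wide along y, 90 mm tall along z, 35 g. Stands in the rack, foot 10 mm above the table and 20 mm deep in the slot. Grip it across its 11 mm thickness at its centre or a little above; in the tray the fingertips must stay above the rim.
- spacer_foot (a point): Middle of the spacer's bottom face, 45 mm below spacer_center; same axes. The short tile slides at 2 to 4 N once the bar is up; against the rim a push of 5 to 10 N is ample, over 40 N would chip it.
- rack: Dark wooden rack, fixed, 60 mm (x) x 110 mm (y) x 30 mm tall, with one slot in its middle, 12.5 x 45.5 mm and 20 mm deep, that holds the spacer upright. Origin under its middle on the table.
- glue: White glue bottle with orange cap, 52 mm across, 150 mm tall. Bystander. Origin under its middle.
- jar: Amber glass jar, 60 mm across, 65 mm tall. Bystander. Origin under its middle.
- mallet: Mallet with wooden handle, 250 mm long, lying on the table. Bystander.
- mug: White mug, 76 mm across, 85 mm tall. Bystander. Origin under its middle.
- offcut: Loose block of clay tile, 100 x 90 x 18 mm, lying on the table. Bystander. Origin under its middle.

How it is judged:
By the outcome, as a careful person would: the job done as asked, in the order asked, and still so for the second after the job is handed in, while the arm keeps its last pose, push and grip.
It also fails if it takes over 61 s, if anything falls off the work surface, if the arm or the gripper's body presses on something with over 40 N, if the wrist force passes 120 N, or if a joint passes its speed limit or range.

## Working session

There is one attempt and no reset: what is moved stays moved. The work goes in short steps, Python scripts to look and compute and a tool call to move; the robot and the scene stay as the last step left them, time stands still between calls to the robot, and variables do not carry over. Pictures are saved under pics/ and viewed, at most 10 in all, crops included, and the job is handed in when it is done.

Besides the shell and the picture viewer there is one more tool, called after "Request:" as name(argument=value, ...), one argument or row to a line, values as JSON. play_rows: Moves the arm, as the interface text tells. Shift numbers are shares of 0.05 m and turn numbers shares of 8 degrees, none past 1 either way. Its arguments: {"type":"object","properties":{"series":{"type":"array"},"force":{"type":"number"}},"required":["series"]}

```bash
mkdir -p pics
cat > h.py <<'E'
import cv2,numpy as np
from station import ctrl,imaging
from scipy.spatial.transform import Rotation as R
def ray(im,u,v):
    E=im["extrinsics"];Rm=E[:3,:3];c=-Rm.T@E[:3,3]
    d=Rm.T@np.array([(u-im["cx"])/im["fx"],(v-im["cy"])/im["fy"],1]);return c,d/np.linalg.norm(d)
def plane(im,u,v,z):
    c,d=ray(im,u,v);return c+d*(z-c[2])/d[2]
def proj(im,p):
    q=im["extrinsics"][:3,:3]@np.array(p)+im["extrinsics"][:3,3]
    return q[0]/q[2]*im["fx"]+im["cx"],q[1]/q[2]*im["fy"]+im["cy"]
def tri(a,b):
    (c1,d1),(c2,d2)=a,b
    A=np.array([d1,-d2]).T;s=np.linalg.lstsq(A,c2-c1,rcond=None)[0]
    p,q=c1+s[0]*d1,c2+s[1]*d2;return (p+q)/2,np.linalg.norm(p-q)
E
python3 - <<'E'
from h import *
for n in("top","scene"):
    im=imaging.get_image(n);cv2.imwrite(f"pics/{n}0.png",im["color"])
    E=im["extrinsics"];print(n,im["fx"],(-E[:3,:3].T@E[:3,3]).round(3))
    hsv=cv2.cvtColor(im["color"],cv2.COLOR_BGR2HSV)
    for nm,lo,hi in(("red",(0,150,80),(8,255,255)),("red2",(172,150,80),(180,255,255)),("blue",(95,100,50),(130,255,255)),("green",(45,80,40),(90,255,255))):
        m=cv2.inRange(hsv,lo,hi);k,_,st,ce=cv2.connectedComponentsWithStats(m)
        for i in range(1,k):
            if st[i,4]>25:print(nm,st[i],ce[i].round(1))
o=ctrl.get_obs();print(o["t"],o["tool_pos"],o["tool_rot"],o["contact_force"])
E
```

```text
top 367.9347425850127 [0.481 0.011 1.547]
red [339  87  29  29 433] [353.6 101. ]
red [180 225  18   9  62] [188.  228.6]
red [106 232  21  19 180] [115.8 241. ]
red [182 233  13  15  62] [187.9 239.9]
blue [408  87  30  30 687] [422.7 101.6]
blue [310  93  16  18 228] [317.9 101.4]
blue [525 150  33  30 775] [540.7 164.5]
blue [320 187  20   3  31] [328.5 188.3]
blue [ 298  197   66   28 1259] [328.9 210.3]
green [368 184   9   4  26] [371.3 185.2]
green [369 192   8   8  40] [372.4 195.5]
scene 403.29701000044827 [ 1.287 -0.694  1.014]
red [460  99   4  20  34] [461.2 107.7]
red [207 234  12  12  47] [212.7 239.9]
blue [497   0  11   7  64] [501.5   2.7]
blue [531   0  18   4  38] [540.4   0.7]
blue [  0 119  24  16 302] [ 11.8 126.3]
blue [491 148  30  12  66] [505.3 153.7]
blue [485 158  31  13  81] [500.1 164. ]
blue [477 168  32  18 226] [492.5 176.4]
blue [289 180  52  38 786] [313.8 197.8]
blue [335 197  18  14  66] [343.5 203.7]
blue [273 209  33  20 267] [289.7 217.7]
blue [317 211  20  15  90] [326.3 217.9]
blue [297 225  21  16  83] [307.1 232.7]
blue [412 244  27  31 629] [424.6 259. ]
blue [ 294  331   54   52 2170] [320.6 356.3]
blue [  50  354   67   46 2380] [ 85.7 379. ]
green [347 169  18  28 197] [356.3 181.6]
green [274 222  24  33 410] [285.2 238.7]
0.1 [0.23491664 0.57855381 0.23014824] [-6.02182875e-01 -3.08273839e+00  2.91376532e-03] [-0.03975517  0.51207776  0.54324182]
```

View pics/top0.png

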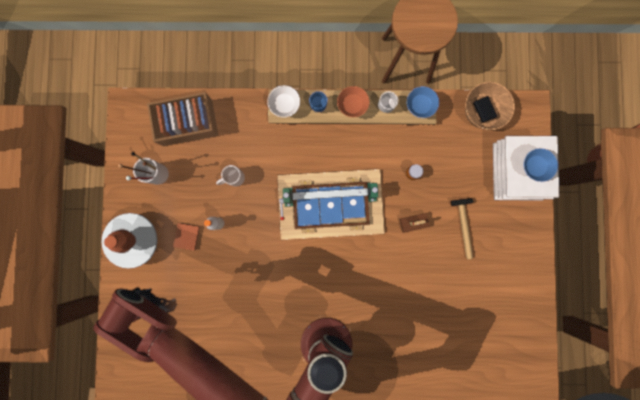

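View pics/scene0.png

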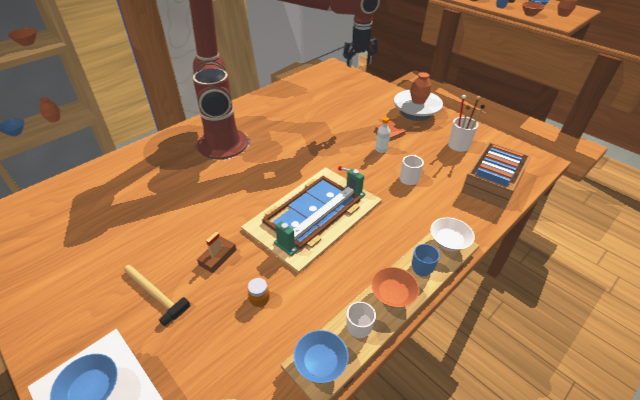

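Top: press around (330,205), lever ball near (282,218), rack with spacer near (417,222). Scene: ball near (341,168), spacer top (212,239). Next, enlarged crops.

Run:
```python
from h import *
def crop(n,x0,y0,w,h,s):
    c=cv2.imread(f"pics/{n}0.png")[y0:y0+h,x0:x0+w]
    return cv2.resize(c,None,fx=s,fy=s,interpolation=cv2.INTER_CUBIC)
a=crop("top",272,162,170,80,4.7);
b=crop("scene",190,155,200,70,4.0)
cv2.imwrite("pics/c1.png",a)
cv2.imwrite("pics/c2.png",crop("scene",190,155,200,115,4))
# sub-pixel base mask (light wood), red ball, spacer
for n in("top","scene"):
    im=imaging.get_image(n);c=im["color"];hsv=cv2.cvtColor(c,cv2.COLOR_BGR2HSV)
    print(n,"base hsv",hsv[178,300] if n=="top" else hsv[245,258], "table",hsv[250,350] if n=="top" else hsv[280,240])
    m=cv2.inRange(hsv,(0,140,70),(7,255,255))|cv2.inRange(hsv,(174,140,70),(180,255,255))
    k,_,st,ce=cv2.connectedComponentsWithStats(m)
    for i in range(1,k):
        if st[i,4]>3 and 190<st[i,0]<450 and 150<st[i,1]<260:print(st[i],ce[i].round(1))
```

```text
top base hsv [ 16 100 225] table [ 13 151 169]
[280 217   4   3   8] [281.5 218. ]
scene base hsv [ 13 158 155] table [ 14 162 220]
[223 151  10   5  24] [227.4 153.2]
[338 166   4   4  11] [339.6 167.4]
[207 234  12  12  45] [212.8 239.8]
```

View pics/c1.png

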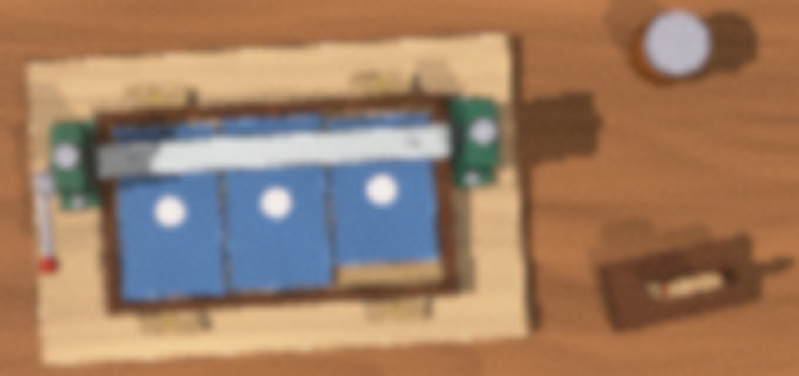

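View pics/c2.png

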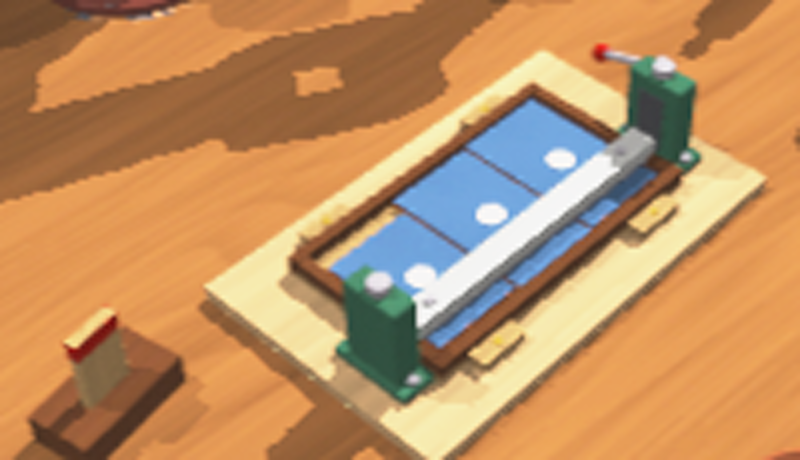

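Short tile is in the bay at the image right of the top view (y = -93.5), gap at crop (390,273). Ball at crop (47,266), base corners (26,64),(508,34),(530,338),(44,362), rack corners (598,266),(748,236),(765,300),(615,332), spacer top (688,284).

Run:
```python
from h import *
T=imaging.get_image("top");S=imaging.get_image("scene")
ct=lambda u,v:((u+.5)/4.7-.5+272,(v+.5)/4.7-.5+162)
cs=lambda u,v:((u+.5)/4-.5+190,(v+.5)/4-.5+155)
def quad(pts,z,f,im):
    P=np.array([plane(im,*f(*p),z) for p in pts]);n=len(P)
    print(P[:,:2].round(4).tolist(),"sides",[round(np.linalg.norm(P[i]-P[(i+1)%n]),4) for i in range(n)])
    c=P.mean(0);a=(P[0]-P[1])+(P[3]-P[2]);yaw=np.arctan2(-a[0],a[1]);print("c",c[:2].round(4),"yaw",yaw.round(4));return c,yaw
print("base top");c,y=quad([(26,64),(508,34),(530,338),(44,362)],.015,ct,T)
print("base scene corners L,top,R");
for p in((205,290),(543,52),(766,180)):print(plane(S,*cs(*p),.015)[:2].round(4))
print("rim outer top");quad([(98,113),(447,93),(462,290),(110,312)],.034,ct,T)
print("rack");quad([(598,266),(748,236),(765,300),(615,332)],.03,ct,T)
b=tri(ray(T,281.5,218),ray(S,339.9,167.7));print("ball",b)
s=tri(ray(T,*ct(688,284)),ray(S,*cs(91,327)));print("spacer top",s)
print("sp ends",[plane(T,*ct(*p),.1)[:2].round(4) for p in((648,291),(727,278))],[plane(S,*cs(*p),.1)[:2].round(4) for p in((67,345),(117,312),(91,327))])
def w(c,yaw,p):
    return np.r_[c[:2]+R.from_euler('z',yaw).as_matrix()[:2,:2]@np.array(p[:2]),p[2]]
pb=(.026-.072*np.cos(.33),.198,.088-.072*np.sin(.33));print("ball pred",w(c,y,pb))
print("head tops pred knob",[ (plane(T,*ct(*p),.12)[:2]).round(4) for p in((66,156),(484,131))], w(c,y,(.045,.174,.12)),w(c,y,(.045,-.174,.12)))
print("knob scene",[ (plane(S,*cs(*p),.12)[:2]).round(4) for p in((663,66),(377,283))])
o=ctrl.get_obs();print(R.from_rotvec(o["tool_rot"]).as_matrix().round(3))
```

```text
base top
[[0.6955, 0.2106], [0.7251, -0.2191], [0.4549, -0.2379], [0.4307, 0.1909]] sides [np.float64(0.4308), np.float64(0.2709), np.float64(0.4295), np.float64(0.2655)]
c [ 0.5766 -0.0139] yaw 0.0626
base scene corners L,top,R
[ 0.4597 -0.2383]
[0.4307 0.1894]
[0.697  0.2067]
rim outer top
[[0.6499, 0.1442], [0.6695, -0.1625], [0.4966, -0.1756], [0.4753, 0.1316]] sides [np.float64(0.3074), np.float64(0.1734), np.float64(0.308), np.float64(0.175)]
c [ 0.5728 -0.0156] yaw 0.0666
rack
[[0.5185, -0.2952], [0.5456, -0.4267], [0.4897, -0.441], [0.4609, -0.3097]] sides [np.float64(0.1343), np.float64(0.0577), np.float64(0.1344), np.float64(0.0594)]
c [ 0.5037 -0.3681] yaw 0.2101
ball (array([0.51409969, 0.18267757, 0.06777976]), np.float64(0.0028874451211735306))
spacer top (array([ 0.50100427, -0.35867028,  0.09706751]), np.float64(0.0044142259484654086))
sp ends [array([ 0.4961, -0.3226]), array([ 0.5074, -0.3886])] [array([ 0.5047, -0.3841]), array([ 0.5027, -0.3387]), array([ 0.5019, -0.3613])]
ball pred [0.52215226 0.18111943 0.0646689 ]
head tops pred knob [array([0.6043, 0.1627]), array([ 0.6273, -0.1833])] [0.61059789 0.16261532 0.12      ] [ 0.63236473 -0.18470327  0.12      ]
knob scene [array([0.6058, 0.1586]), array([ 0.6298, -0.1879])]
[[-0.927  0.376 -0.   ]
 [ 0.376  0.927 -0.001]
 [ 0.    -0.001 -1.   ]]
```

Request:
play_rows(
  series=[
    [1,[0,0,0],[0,0,-0.8]],
    [1,[0,0,0],[0,0,-0.8]],
    [1,[0,0,0],[0,0,-0.8]],
    [1,[0,0,0],[0,0,-0.8]],
    [1,[-0.57,-0.92,0],[0,0,0]],
    [1,[-0.57,-0.92,0],[0,0,0]],
    [1,[-0.57,-0.92,0],[0,0,0]],
    [1,[-0.57,-0.92,0],[0,0,0]],
  ],
  force=30,
)

```text
t: 1.3
tool_pos: [0.3609, 0.4009, 0.2314]
tool_rot: [-0.096, 3.14, 0.0]
contact_force: [0.5, 0.2, 0.0]
opening: 0.0855
grip_force: 0.0
```

Request:
play_rows(
  series=[
    [0.6,[-0.57,-0.92,0],[0,0,0]],
    [0.6,[-0.57,-0.92,0],[0,0,0]],
    [0.6,[-0.57,-0.92,0],[0,0,0]],
    [0.6,[-0.57,-0.92,0],[0,0,0]],
    [0.6,[0,0,0],[0,0,0]],
    [0.6,[0,0,0],[0,0,0]],
  ],
)

```text
t: 2.05
tool_pos: [0.4849, 0.2259, 0.2312]
tool_rot: [0.095, -3.14, -0.001]
contact_force: [-0.1, 0.8, 0.3]
opening: 0.0513
grip_force: 0.0
```

```bash
cat >> h.py <<'E'
def go(p,yaw=None):
    o=ctrl.get_obs();M=R.from_rotvec(o["tool_rot"]).as_matrix();d=np.array(p)-o["tool_pos"]
    a=np.arctan2(-M[0,1],M[1,1])
    print("t",o["t"],"pos",o["tool_pos"].round(4),"a",a.round(4),"tool z",M[:,2].round(3),"F",o["contact_force"].round(1),"open",o["opening"],"grip",o["grip_force"],"q6",o["q"][5].round(2))
    if yaw is not None:
        print("turn shares z",(-(yaw-a)/np.radians(8)).round(3)); M=M@R.from_euler('z',-(yaw-a)).as_matrix()
    print("shift shares (after turn)",(M.T@d/.05).round(3))
E
python3 - <<'E'
from h import *
go((.517,.182,.13),.064)
for n in("top","scene"):cv2.imwrite(f"pics/{n}1.png",imaging.get_image(n)["color"])
a=cv2.resize(cv2.imread("pics/top1.png")[170:240,250:330],None,fx=5,fy=5,interpolation=2)
b=cv2.resize(cv2.imread("pics/scene1.png")[110:200,300:380],None,fx=5,fy=5,interpolation=2)
o=np.zeros((450,800,3),np.uint8);o[:350,:400]=a;o[:450,400:]=b;cv2.imwrite("pics/c3.png",o)
E
```

```text
t 2.05 pos [0.4849 0.2259 0.2312] a 0.0607 tool z [-0.  0. -1.] F [-0.1  0.8  0.3] open 0.051287491992582444 grip 0.0 q6 -1.34
turn shares z -0.024
shift shares (after turn) [-0.585 -0.917  2.024]
```

View pics/c3.png

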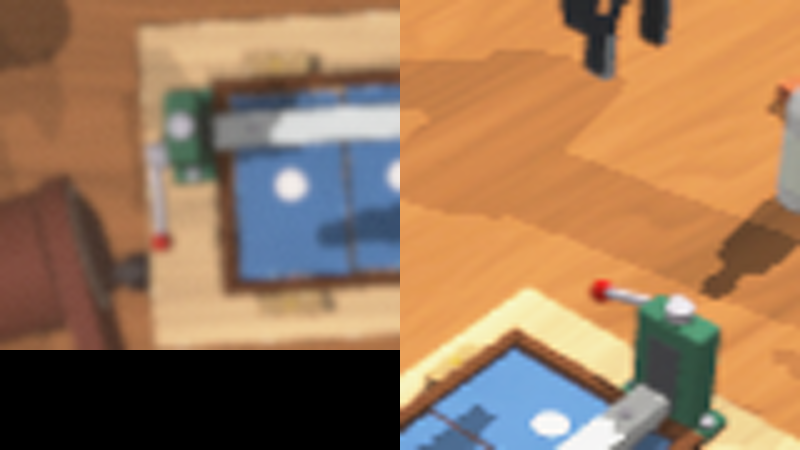

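The ball shows at top (281.8,217.8) and scene (340,168), unobstructed, and agrees with the first estimate (0.515–0.52, 0.182, 0.066).

Request:
play_rows(
  series=[
    [0.6,[-0.58,-0.92,0],[0,0,0]],
    [0.6,[0,0,0.9],[0,0,0]],
    [0.6,[0,0,0.9],[0,0,0]],
    [0.6,[0,0,0.9],[0,0,0]],
    [0.6,[0,0,0.5],[0,0,0]],
    [0.6,[0,0,0],[0,0,0]],
    [0.6,[0,0,0],[0,0,0]],
  ],
)

```text
t: 3.02
tool_pos: [0.5176, 0.1825, 0.0728]
tool_rot: [-0.098, 3.138, 0.001]
contact_force: [-0.3, 0.3, 0.5]
opening: 0.0516
grip_force: 0.0
```

Run:
```python
from h import *
go((.517,.182,.046),.064)
for n in("top","scene"):cv2.imwrite(f"pics/{n}2.png",imaging.get_image(n)["color"])
a=cv2.resize(cv2.imread("pics/top2.png")[170:240,250:330],None,fx=5,fy=5,interpolation=2)
b=cv2.resize(cv2.imread("pics/scene2.png")[110:200,300:380],None,fx=5,fy=5,interpolation=2)
o=np.zeros((450,800,3),np.uint8);o[:350,:400]=a;o[:450,400:]=b;cv2.imwrite("pics/c4.png",o)
```

```text
t 3.025 pos [0.5176 0.1825 0.0728] a 0.0624 tool z [ 0.002  0.    -1.   ] F [-0.3  0.3  0.5] open 0.05161236016487062 grip 0.0 q6 -1.43
turn shares z -0.012
shift shares (after turn) [ 0.014 -0.008  0.536]
```

View pics/c4.png

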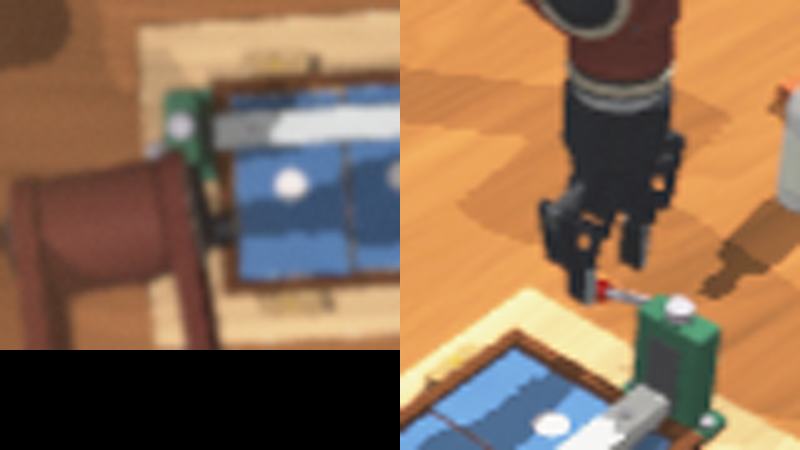

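Fingers straddle the ball (scene crop (600,290)), near finger just in front. Lower and close.

Request:
play_rows(
  series=[
    [0.6,[0,0,0.27],[0,0,0]],
    [0.6,[0,0,0.27],[0,0,0]],
    [0.1,[0,0,0],[0,0,0]],
    [0.1,[0,0,0],[0,0,0]],
    [0.1,[0,0,0],[0,0,0]],
    [0.1,[0,0,0],[0,0,0]],
    [0.1,[0,0,0],[0,0,0]],
  ],
  force=30,
)

```text
t: 4.0
tool_pos: [0.5166, 0.1814, 0.0441]
tool_rot: [0.096, -3.14, 0.0]
contact_force: [-0.7, -0.5, -2.3]
opening: 0.0157
grip_force: 29.2
```

Run:
```python
from h import *
go((.517,.182,.046),.064)
q=np.linspace(-.33,.83,10);x=-.072*np.cos(q);z=.072*np.sin(q)
print("dx press shares",(np.diff(x)/.05).round(3),"tool dx=-",  "dz",(np.diff(z)/.05).round(3))
```

```text
t 4.0 pos [0.5166 0.1814 0.0441] a 0.061 tool z [-0.001 -0.    -1.   ] F [-0.7 -0.5 -2.3] open 0.015674304081214285 grip 29.232402741909027 q6 -1.43
turn shares z -0.022
shift shares (after turn) [-0.008  0.012 -0.038]
dx press shares [-0.049 -0.025 -0.001  0.022  0.046  0.069  0.09   0.11   0.129] tool dx=- dz [0.179 0.184 0.185 0.184 0.18  0.172 0.162 0.149 0.134]
```

Request:
play_rows(
  series=[
    [0.1,[0.05,0,-0.18],[0,0,0]],
    [0.1,[0.025,0,-0.18],[0,0,0]],
    [0.1,[0,0,-0.185],[0,0,0]],
    [0.1,[-0.02,0,-0.185],[0,0,0]],
    [0.1,[0,0,0],[0,0,0]],
  ],
)

```text
t: 4.62
tool_pos: [0.5141, 0.1812, 0.0822]
tool_rot: [0.096, -3.139, 0.001]
contact_force: [-4.2, -2.9, 1.1]
opening: 0.0156
grip_force: 29.6
```

Request:
play_rows(
  series=[
    [0.1,[-0.05,0,-0.18],[0,0,0]],
    [0.1,[-0.07,0,-0.17],[0,0,0]],
    [0.1,[-0.09,0,-0.16],[0,0,0]],
    [0.1,[-0.11,0,-0.15],[0,0,0]],
    [0.1,[-0.13,0,-0.13],[0,0,0]],
    [0.1,[0,0,0],[0,0,0]],
    [0.1,[0,0,0],[0,0,0]],
  ],
)

```text
t: 5.5
tool_pos: [0.5383, 0.1828, 0.1219]
tool_rot: [-0.096, 3.136, 0.0]
contact_force: [0.6, -3.0, 0.1]
opening: 0.0153
grip_force: 29.6
```

Run:
```python
from h import *
go((.517,.182,.046),.064)
cv2.imwrite("pics/scene3.png",imaging.get_image("scene")["color"])
b=cv2.resize(cv2.imread("pics/scene3.png")[130:260,240:400],None,fx=4.5,fy=4.5,interpolation=2)
cv2.imwrite("pics/c5.png",b)
```

```text
t 5.5 pos [0.5383 0.1828 0.1219] a 0.0611 tool z [ 0.004  0.    -1.   ] F [ 0.6 -3.   0.1] open 0.015285246080137708 grip 29.63128387928009 q6 -1.44
turn shares z -0.021
shift shares (after turn) [0.432 0.01  1.516]
```

View pics/c5.png

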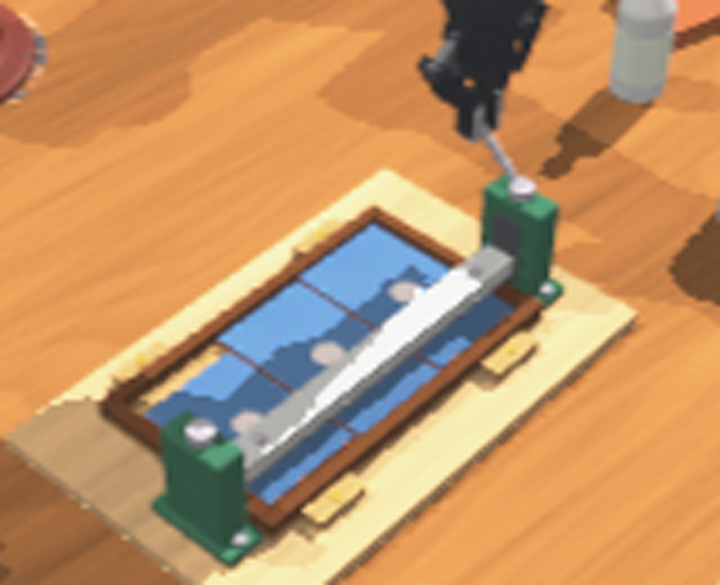

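Lever is up (≈1.19 rad by the arc), bar raised clear of the tiles; spacer bay at lower left. Release and rise, turning on the way.

Request:
play_rows(
  series=[
    [0.6,[0,0,0],[0,0,0]],
    [0.6,[0,0,0],[0,0,0]],
    [0.6,[0,0,-0.5],[0,0,0]],
    [0.6,[0,0,-0.8],[0,0,0]],
    [0.6,[0,0,-0.8],[0,0,1]],
    [0.6,[0,0,0],[0,0,1]],
    [0.6,[0,0,0],[0,0,1]],
    [0.6,[0,0,0],[0,0,1]],
  ],
)

```text
t: 6.55
tool_pos: [0.5367, 0.183, 0.2255]
tool_rot: [0.78, 3.043, 0.001]
contact_force: [0.2, 0.2, -0.6]
opening: 0.051
grip_force: 0.0
```

Request:
play_rows(
  series=[
    [0.6,[0,0,0],[0,0,1]],
    [0.6,[0,0,0],[0,0,1]],
    [0.6,[0,0,0],[0,0,1]],
    [0.6,[0,0,0],[0,0,1]],
    [0.6,[0,0,0],[0,0,1]],
    [0.6,[0,0,0],[0,0,1]],
    [0.6,[0,0,0],[0,0,0.3]],
    [0.6,[0,0,0],[0,0,0]],
  ],
)

```text
t: 7.55
tool_pos: [0.5367, 0.1829, 0.2253]
tool_rot: [-1.996, -2.426, -0.001]
contact_force: [-0.3, 0.8, 0.2]
opening: 0.0509
grip_force: 0.0
```

Run:
```python
from h import *
go((.502,-.361,.22),-1.38)
T=imaging.get_image("top");c=T["color"];cv2.imwrite("pics/top4.png",c)
S=imaging.get_image("scene");cv2.imwrite("pics/scene4.png",S["color"])
h=cv2.cvtColor(c,cv2.COLOR_BGR2HSV);m=cv2.inRange(h[205:240,392:440],(0,0,0),(180,255,125))
mm=cv2.morphologyEx(m,cv2.MORPH_CLOSE,np.ones((7,7)));cnt=max(cv2.findContours(mm,0,2)[0],key=cv2.contourArea);print(cv2.minAreaRect(cnt))
a=cv2.resize(c[205:240,392:440],None,fx=8,fy=8,interpolation=2)
b=cv2.resize(S["color"][225:280,190:245],None,fx=7,fy=7,interpolation=2)
o=np.zeros((390,780,3),np.uint8);o[:280,:384]=a;o[:385,390:775]=b;cv2.imwrite("pics/c6.png",o)
```

```text
t 7.55 pos [0.5367 0.1829 0.2253] a -1.3765 tool z [ 0.  0. -1.] F [-0.3  0.8  0.2] open 0.05091772052800389 grip 0.0 q6 0.0
turn shares z 0.025
shift shares (after turn) [-10.549  -2.744   0.102]
((23.5, 17.0), (34.0, 47.0), 90.0)
```

View pics/c6.png

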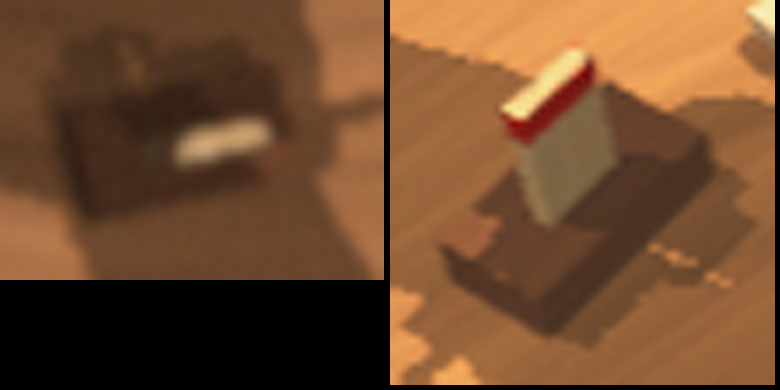

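The arm's shadow now makes it clear: spacer top face in the top crop centred at (224,141), ends (180,152)–(269,131); in the scene crop centred at (548,85).

Run:
```python
from h import *
T=imaging.get_image("top");S=imaging.get_image("scene")
ct=lambda u,v:((u+.5)/8-.5+392,(v+.5)/8-.5+205)
cs=lambda u,v:((u-390+.5)/7-.5+190,(v+.5)/7-.5+225)
for p in((180,152),(224,141),(269,131)):print(plane(T,*ct(*p),.1)[:2].round(4))
for p in((509,115),(548,85),(585,54)):print(plane(S,*cs(*p),.1)[:2].round(4))
print(tri(ray(T,*ct(224,141)),ray(S,*cs(548,85))))
print("rack corners",[plane(T,*ct(*p),.03)[:2].round(4) for p in((62,100),(90,215))],[plane(S,*cs(*p),.03)[:2].round(4) for p in((443,246),(548,310),(710,142))])
go((.503,-.362,.225),-1.36)
```

```text
[ 0.4961 -0.3406]
[ 0.5016 -0.3622]
[ 0.5067 -0.3843]
[ 0.5055 -0.384 ]
[ 0.5026 -0.3626]
[ 0.4985 -0.3411]
(array([ 0.50170961, -0.36235222,  0.09909168]), np.float64(0.0002153942769754906))
rack corners [array([ 0.5232, -0.2972]), array([ 0.4642, -0.3112])] [array([ 0.4899, -0.4223]), array([ 0.5506, -0.4081]), array([ 0.5217, -0.303 ])]
t 7.75 pos [0.5366 0.1827 0.2253] a -1.3767 tool z [ 0.  0. -1.] F [-0.5  0.7  0.3] open 0.051401880315955266 grip 0.0 q6 0.0
turn shares z -0.12
shift shares (after turn) [-1.0513e+01 -2.9370e+00  5.0000e-03]
```

Request:
play_rows(
  series=[
    [0.5,[0,0,0],[0,0,-0.22]],
    [0.5,[-0.87,-0.26,0],[0,0,0]],
    [0.5,[-0.87,-0.26,0],[0,0,0]],
    [0.5,[-0.87,-0.26,0],[0,0,0]],
    [0.5,[-0.87,-0.26,0],[0,0,0]],
    [0.5,[-0.87,-0.26,0],[0,0,0]],
    [0.5,[-0.87,-0.26,0],[0,0,0]],
    [0.5,[-0.87,-0.26,0],[0,0,0]],
  ],
  force=20,
)

```text
t: 8.75
tool_pos: [0.5155, -0.1359, 0.2255]
tool_rot: [1.957, 2.457, 0.0]
contact_force: [-0.0, 0.0, -0.7]
opening: 0.0428
grip_force: 0.0
```

Request:
play_rows(
  series=[
    [0.5,[-0.87,-0.26,0],[0,0,0]],
    [0.5,[-0.87,-0.26,0],[0,0,0]],
    [0.5,[-0.87,-0.26,0],[0,0,0]],
    [0.5,[-0.87,-0.26,0],[0,0,0]],
    [0.5,[-0.87,-0.26,0],[0,0,0]],
    [0.5,[0,0,0],[0,0,0]],
    [0.5,[0,0,0],[0,0,0]],
  ],
)

```text
t: 9.62
tool_pos: [0.5007, -0.3606, 0.225]
tool_rot: [-1.958, -2.456, -0.001]
contact_force: [-0.5, -0.1, -0.4]
opening: 0.0427
grip_force: 0.0
```

Run:
```python
from h import *
go((.502,-.3623,.040),-1.346)
```

```text
t 9.625 pos [ 0.5007 -0.3606  0.225 ] a -1.3461 tool z [-0.     0.001 -1.   ] F [-0.5 -0.1 -0.4] open 0.04268133626223399 grip 0.0 q6 -0.97
turn shares z -0.0
shift shares (after turn) [-0.043  0.019  3.701]
```

Request:
play_rows(
  series=[
    [0.5,[-0.04,0.02,0.6],[0,0,0]],
    [0.5,[0,0,0.7],[0,0,0]],
    [0.5,[0,0,0.7],[0,0,0]],
    [0.5,[0,0,0.7],[0,0,0]],
    [0.5,[0,0,0.6],[0,0,0]],
    [0.5,[0,0,0.4],[0,0,0]],
    [0.5,[0,0,0],[0,0,0]],
  ],
)

```text
t: 10.5
tool_pos: [0.5014, -0.361, 0.0387]
tool_rot: [-1.955, -2.455, -0.001]
contact_force: [0.5, 0.1, 0.2]
opening: 0.0425
grip_force: 0.0
```

Request:
play_rows(
  series=[
    [0.25,[0,0,0],[0,0,0]],
    [0.25,[0,0,0],[0,0,0]],
    [0.05,[0,0,0],[0,0,0]],
    [0.05,[0,0,0],[0,0,0]],
    [0.05,[0,0,0],[0,0,0]],
    [0.05,[0,0,0],[0,0,0]],
  ],
  force=20,
)

```text
t: 11.25
tool_pos: [0.5027, -0.3635, 0.0418]
tool_rot: [1.958, 2.455, -0.001]
contact_force: [-1.3, -0.1, 6.3]
opening: 0.0109
grip_force: 25.4
```

Run:
```python
from h import *
go((.502,-.3623,.040),-1.346);print(ctrl.get_obs()["wrist_torque"])
```

```text
t 11.25 pos [ 0.5027 -0.3635  0.0418] a -1.3464 tool z [ 0.001 -0.002 -1.   ] F [-1.3 -0.1  6.3] open 0.010869343450702083 grip 25.439693927764893 q6 -0.97
turn shares z -0.003
shift shares (after turn) [ 0.026 -0.008  0.036]
[0.06851661 0.25070857 0.08119019]
```

Request:
play_rows(
  series=[
    [0.05,[0,0,-0.1],[0,0,0]],
    [0.05,[0,0,-0.2],[0,0,0]],
    [0.05,[0,0,-0.4],[0,0,0]],
    [0.05,[0,0,-0.6],[0,0,0]],
    [0.05,[0,0,-0.8],[0,0,0]],
    [0.05,[0,0,-0.8],[0,0,0]],
    [0.05,[0,0,0],[0,0,0]],
  ],
  force=40,
)

```text
t: 12.12
tool_pos: [0.5042, -0.364, 0.1918]
tool_rot: [1.953, 2.449, 0.0]
contact_force: [-0.2, 0.0, 0.5]
opening: 0.0109
grip_force: 40.2
```

Run:
```python
from h import *
c0=np.array([.576,-.016]);yaw=.064;Rm=R.from_euler('z',yaw).as_matrix()[:2,:2]
go((.5,-.15,.2),yaw-np.pi/2)
def prof(im,img,xs,ys,z):
    P=np.array([[proj(im,np.r_[c0+Rm@np.array([x,y]),z]) for x in xs] for y in ys],np.float32)
    return cv2.remap(img,P[...,0],P[...,1],cv2.INTER_LINEAR).astype(float)
xs=np.arange(-.104,-.04,.002)
for n,z in(("top",.032),("scene",.032)):
    im=imaging.get_image(n)
    img=cv2.imread(f"pics/{n}0.png")
    print(n)
    for ys in (np.arange(-.125,-.105,.002),np.arange(-.08,-.06,.002)):
        p=prof(im,img,xs,ys,z).mean(0)
        print([f"{x*1e3:.0f}:{int(b)},{int(r)}" for x,(b,g,r) in zip(xs,p)])
```

```text
t 12.125 pos [ 0.5042 -0.364   0.1918] a -1.3462 tool z [ 0.007 -0.006 -1.   ] F [-0.2  0.   0.5] open 0.010889045338605064 grip 40.19778907299042 q6 -0.97
turn shares z 1.15
shift shares (after turn) [ 4.276  0.19  -0.188]
top
['-104:101,179', '-102:101,178', '-100:100,176', '-98:98,173', '-96:91,162', '-94:82,150', '-92:70,135', '-90:58,121', '-88:53,117', '-86:50,115', '-84:57,122', '-82:66,132', '-80:75,144', '-78:85,156', '-76:92,168', '-74:98,179', '-72:101,183', '-70:103,186', '-68:107,181', '-66:111,173', '-64:124,159', '-62:140,141', '-60:154,124', '-58:165,107', '-56:172,97', '-54:175,92', '-52:176,89', '-50:175,88', '-48:175,88', '-46:175,88', '-44:174,88', '-42:174,88']
['-104:123,206', '-102:121,203', '-100:118,200', '-98:108,186', '-96:96,169', '-94:81,148', '-92:64,126', '-90:54,113', '-88:45,104', '-86:44,101', '-84:46,101', '-82:55,112', '-80:67,128', '-78:79,146', '-76:90,165', '-74:98,178', '-72:103,186', '-70:107,188', '-68:111,184', '-66:118,176', '-64:131,162', '-62:144,146', '-60:156,127', '-58:165,110', '-56:168,99', '-54:170,90', '-52:170,88', '-50:170,86', '
[... 296 characters left out ...]
2,198', '-70:116,221', '-68:127,232', '-66:136,234', '-64:152,221', '-62:178,191', '-60:204,153', '-58:219,126', '-56:222,116', '-54:222,115', '-52:222,115', '-50:222,115', '-48:221,115', '-46:220,114', '-44:212,111', '-42:195,105']
['-104:159,244', '-102:156,243', '-100:146,239', '-98:126,224', '-96:98,197', '-94:73,169', '-92:59,152', '-90:55,146', '-88:53,139', '-86:47,120', '-84:40,95', '-82:36,78', '-80:38,78', '-78:47,96', '-76:65,130', '-74:87,172', '-72:104,204', '-70:116,222', '-68:125,231', '-66:136,233', '-64:153,221', '-62:180,190', '-60:204,151', '-58:215,123', '-56:218,113', '-54:218,111', '-52:218,112', '-50:218,112', '-48:218,112', '-46:218,112', '-44:218,112', '-42:218,112']
```

Request:
play_rows(
  series=[
    [0.05,[0,0,0],[0,0,0.58]],
    [0.05,[0,0,0],[0,0,0.57]],
    [0.05,[0.83,0.07,0],[0,0,0]],
    [0.05,[0.83,0.07,0],[0,0,0]],
    [0.05,[0.83,0.07,0],[0,0,0]],
    [0.05,[0.83,0.07,0],[0,0,0]],
    [0.05,[0.83,0.07,0],[0,0,0]],
    [0.05,[0.83,0.07,0],[0,0,0]],
  ],
)

```text
t: 13.22
tool_pos: [0.5058, -0.1109, 0.1832]
tool_rot: [-2.147, -2.288, 0.002]
contact_force: [0.1, 0.6, -0.1]
opening: 0.0102
grip_force: 40.2
```

Request:
play_rows(
  series=[
    [0.05,[0,0,0.8],[0,0,0]],
    [0.05,[0,0,0.8],[0,0,0]],
    [0.05,[0,0,0.4],[0,0,0]],
    [0.05,[0,0,0],[0,0,0]],
    [0.05,[0,0,0],[0,0,0]],
  ],
)

```text
t: 13.85
tool_pos: [0.5072, -0.1128, 0.0855]
tool_rot: [-2.149, -2.291, -0.0]
contact_force: [0.1, -1.0, -1.1]
opening: 0.0107
grip_force: 40.2
```

Run:
```python
from h import *
go((.5105,-.1139,.085),-1.507)
T=imaging.get_image("top")
ct=lambda u,v:((u+.5)/4.7-.5+272,(v+.5)/4.7-.5+162)
for p in((333,270),(440,263),(386,267)):print("tile near edge",plane(T,*ct(*p),.03)[:2].round(4))
S=imaging.get_image("scene");cv2.imwrite("pics/scene5.png",S["color"])
for p in((.5105,-.1139,.055),(.5105,-.1139,.021),(.5105,-.1139,.03)):print(proj(S,p))
cv2.imwrite("pics/c7.png",cv2.resize(S["color"][195:260,245:325],None,fx=9,fy=9,interpolation=2))
```

```text
t 13.85 pos [ 0.5072 -0.1128  0.0855] a -1.5071 tool z [-0.  0. -1.] F [ 0.1 -1.  -1.1] open 0.010685153229805 grip 40.21996736526489 q6 -0.43
turn shares z -0.0
shift shares (after turn) [-0.026  0.065  0.01 ]
tile near edge [ 0.5134 -0.0631]
tile near edge [ 0.5201 -0.1569]
tile near edge [ 0.5163 -0.1096]
(np.float64(278.4598295999255), np.float64(208.4258017088851))
(np.float64(279.0266877384063), np.float64(215.4580472359704))
(np.float64(278.8785178364992), np.float64(213.61990280581895))
```

View pics/c7.png

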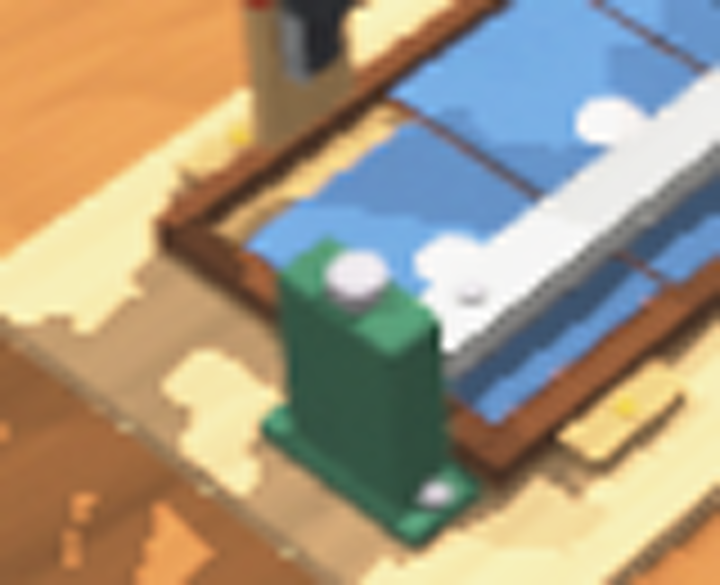

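The spacer hangs upright with its foot about at crop (302,118) (pixel 278,208), which matches the calibration; the gap runs from crop (215,235) to (400,110). A small correction toward +x, then a slow descent.

Request:
play_rows(
  series=[
    [0.05,[0,0.045,0],[0,0,0]],
    [0.05,[0,0,0.15],[0,0,0]],
    [0.05,[0,0,0.15],[0,0,0]],
    [0.05,[0,0,0.06],[0,0,0]],
    [0.05,[0,0,0],[0,0,0]],
    [0.05,[0,0,0],[0,0,0]],
  ],
)

```text
t: 14.7
tool_pos: [0.5096, -0.1127, 0.0674]
tool_rot: [2.149, 2.291, 0.0]
contact_force: [0.9, -0.8, -0.5]
opening: 0.0103
grip_force: 40.2
```

Request:
play_rows(
  series=[
    [0.05,[0,0,0.06],[0,0,0]],
    [0.05,[0,0,0.06],[0,0,0]],
    [0.05,[0,0,0],[0,0,0]],
    [0.05,[0,0,0],[0,0,0]],
  ],
)

```text
t: 15.2
tool_pos: [0.5094, -0.1127, 0.0613]
tool_rot: [-2.149, -2.291, 0.0]
contact_force: [0.3, -1.2, -0.2]
opening: 0.0106
grip_force: 40.2
```

Request:
play_rows(
  series=[
    [0.05,[0,0,0.06],[0,0,0]],
    [0.05,[0,0,0.06],[0,0,0]],
    [0.05,[0,0,0],[0,0,0]],
    [0.05,[0,0,0],[0,0,0]],
  ],
)

```text
t: 15.7
tool_pos: [0.5094, -0.1127, 0.0553]
tool_rot: [-2.149, -2.291, 0.0]
contact_force: [-0.3, -0.5, -0.2]
opening: 0.0099
grip_force: 40.2
```

No contact at foot height ≈ 24 mm, below the tile top: it's in the gap. Push in small steps.

Request:
play_rows(
  series=[
    [0.05,[0,0.02,0.02],[0,0,0]],
    [0.05,[0,0.03,0],[0,0,0]],
    [0.05,[0,0.03,0],[0,0,0]],
    [0.05,[0,0.03,0],[0,0,0]],
    [0.05,[0,0,0],[0,0,0]],
    [0.05,[0,0,0],[0,0,0]],
  ],
)

```text
t: 16.45
tool_pos: [0.5145, -0.1123, 0.0542]
tool_rot: [-2.149, -2.291, 0.001]
contact_force: [-3.5, -0.4, 1.8]
opening: 0.0103
grip_force: 40.4
```

Request:
play_rows(
  series=[
    [0.05,[0,0.03,0],[0,0,0]],
    [0.05,[0,0.03,0],[0,0,0]],
    [0.05,[0,0,0],[0,0,0]],
    [0.05,[0,0,0],[0,0,0]],
  ],
)

```text
t: 16.95
tool_pos: [0.5183, -0.1121, 0.0543]
tool_rot: [2.149, 2.291, 0.001]
contact_force: [-0.7, -0.4, -0.1]
opening: 0.0103
grip_force: 40.2
```

Request:
play_rows(
  series=[
    [0.05,[0,0.03,0],[0,0,0]],
    [0.05,[0,0.03,0],[0,0,0]],
    [0.05,[0,0,0],[0,0,0]],
    [0.05,[0,0,0],[0,0,0]],
  ],
)

```text
t: 17.45
tool_pos: [0.5201, -0.112, 0.0543]
tool_rot: [-2.148, -2.29, 0.003]
contact_force: [-5.6, -0.1, 3.3]
opening: 0.0105
grip_force: 40.7
```

Request:
play_rows(
  series=[
    [0.05,[0,0.02,0],[0,0,0]],
    [0.05,[0,0.02,0],[0,0,0]],
    [0.05,[0,0,0],[0,0,0]],
    [0.05,[0,0,0],[0,0,0]],
  ],
)

```text
t: 17.95
tool_pos: [0.5204, -0.1119, 0.0541]
tool_rot: [-2.145, -2.288, 0.008]
contact_force: [-11.1, -1.0, 7.7]
opening: 0.0107
grip_force: 41.4
```

Run:
```python
from h import *
go((.52,-.112,.054),-1.507);print(ctrl.get_obs()["wrist_torque"])
c0=np.array([.576,-.016]);Rm=R.from_euler('z',.064).as_matrix()[:2,:2]
def prof(im,img,xs,ys,z):
    P=np.array([[proj(im,np.r_[c0+Rm@np.array([x,y]),z]) for x in xs] for y in ys],np.float32)
    return cv2.remap(img,P[...,0],P[...,1],cv2.INTER_LINEAR).astype(float)
S=imaging.get_image("scene");cv2.imwrite("pics/scene6.png",S["color"]);T=imaging.get_image("top");cv2.imwrite("pics/top6.png",T["color"])
a=cv2.imread("pics/scene0.png");xs=np.arange(.056,.09,.002)
t0=cv2.imread("pics/top0.png")
for nm,im,i0 in(("scene",S,a),("top",T,t0)):
  for y in(-.125,-.11,-.08,-.065,0,.09):
    for l,g in(("before",i0),("after",im["color"])):
        p=prof(im,g,xs,np.arange(y-.004,y+.005,.002),.03).mean(0)
        print(nm,y,l,[f"{x*1e3:.0f}:{int(b)},{int(r)}" for x,(b,_,r) in zip(xs,p)])
i=cv2.resize(S["color"][190:260,240:330],None,fx=8,fy=8,interpolation=2);cv2.imwrite("pics/c8.png",i)
```

```text
t 17.95 pos [ 0.5204 -0.1119  0.0541] a -1.5064 tool z [-0.008 -0.    -1.   ] F [-11.1  -1.    7.7] open 0.010720023277212882 grip 41.35368347167969 q6 -0.41
turn shares z 0.004
shift shares (after turn) [-0.001 -0.007  0.002]
[-0.17290711  2.20922641  0.00939971]
scene -0.125 before ['56:185,94', '58:193,97', '60:198,101', '62:205,107', '64:198,113', '66:160,118', '68:103,124', '70:64,131', '72:54,139', '74:55,144', '76:55,146', '78:55,144', '80:51,132', '82:43,106', '84:39,85', '86:47,96', '88:68,134']
scene -0.125 after ['56:180,92', '58:196,100', '60:200,101', '62:200,102', '64:201,102', '66:197,104', '68:183,111', '70:148,127', '72:98,143', '74:67,151', '76:59,153', '78:57,151', '80:53,138', '82:45,111', '84:40,89', '86:49,100', '88:71,139']
scene -0.11 before ['56:162,85', '58:185,95', '60:195,99', '62:202,104', '64:201,111', '66:165,115', '68:104,118', '70:64,127', '72:56,139', '74:56,146', '76:57,147', '78:56,147', '80:53,137', '82:47,114', '84:46,100', '86:61,123', '88:89,177']
scene -0.11 after ['56:171,88', '58:193,99', '60:201,103', '62:202,103', '64:202,103', '66:197,105
[... 4262 characters left out ...]
']
top 0 after ['56:182,163', '58:173,144', '60:163,118', '62:153,96', '64:147,86', '66:138,78', '68:125,81', '70:111,84', '72:91,88', '74:71,91', '76:58,93', '78:45,93', '80:48,101', '82:53,110', '84:69,130', '86:86,151', '88:97,166']
top 0.09 before ['56:156,140', '58:134,109', '60:123,89', '62:115,72', '64:109,69', '66:103,71', '68:93,75', '70:81,79', '72:68,84', '74:56,88', '76:48,92', '78:44,96', '80:44,101', '82:49,108', '84:57,119', '86:71,138', '88:84,157']
top 0.09 after ['56:159,146', '58:145,125', '60:132,103', '62:120,82', '64:109,74', '66:98,69', '68:86,68', '70:73,70', '72:61,73', '74:49,77', '76:41,81', '78:38,84', '80:38,89', '82:44,95', '84:51,104', '86:62,120', '88:73,135']
```

View pics/c8.png

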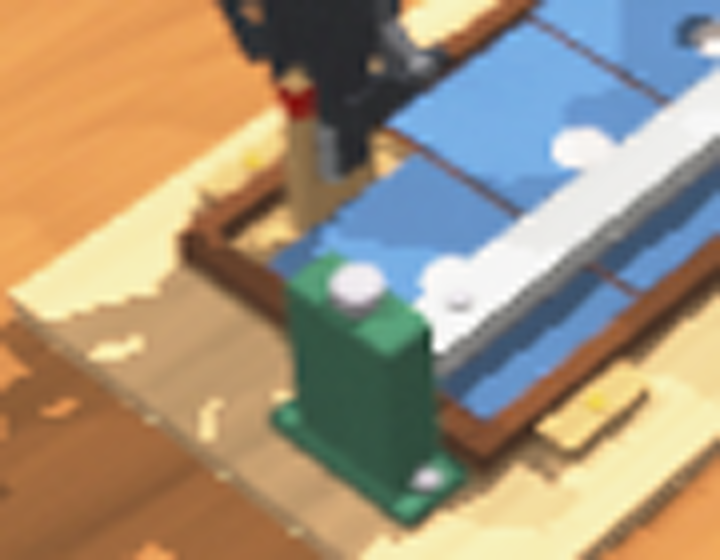

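The tile's far edge has moved 5–6 mm to the far rim (top profile 69→75 at all y), with both long tiles unmoved; the spacer is upright in the gap at crop (320,200). Ease the push to about 8 N and hold.

Request:
play_rows(
  series=[
    [0.05,[0,-0.02,0],[0,0,0]],
    [0.05,[0,0,0],[0,0,0]],
    [0.05,[0,0,0],[0,0,0]],
    [0.05,[0,0,0],[0,0,0]],
    [0.05,[0,0,0],[0,0,0]],
    [0.05,[0,0,0],[0,0,0]],
  ],
)

```text
t: 18.8
tool_pos: [0.5202, -0.112, 0.0541]
tool_rot: [-2.146, -2.289, 0.005]
contact_force: [-8.2, -0.3, 4.0]
opening: 0.0105
grip_force: 40.7
```

```bash
python3 -c "
from station import ctrl
print(ctrl.finish_job())"
```

```text
the job is handed in; nothing more can be done
None
```

The job is handed in: the lever is fully up (about 1.19 rad), the short tile sits square and flush against the far rim, the long tiles are unmoved, and the arm still grips the spacer with a steady push of about 8 N. No verdict came back; this rests on my own force readings and camera measurements.

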